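# Find the blind hole of a rod socket and hold it hole-up

### The job

Pick up the square aluminium rod socket, try it upright on the steel rod stub to feel which of its ends has the deep blind hole (the other end has only a shallow dish), then turn it so that the hole points straight up and finish while still holding it like that in the gripper, in the air at least 25 cm above the bench, ready to take a rod. Leave the other things on the bench alone.

Things in the scene. Friction and masses are not known exactly. Their poses are not given: they have to be found in the camera images.
- socket: Rod socket: plain aluminium block 50 x 50 x 64 mm long, 0.3 to 0.45 kg, lying on a long side at any yaw. Origin at its centre (25 mm up at the start); x axis along the length, y and z square to the sides. Each end has a central round opening 20 mm wide: the blind hole, 30 mm deep, in one, only a dish 3 mm deep in the other. Which end is not given: feel it on the stub.
- stub: Rod stub, fixed: upright steel pin 12 mm thick on a dark steel base 90 x 90 x 10 mm. Flat pin top 55 mm above the bench, 45 mm above the base. Origin on the pin's axis at bench height, z up. It enters the socket's hole with 4 mm to spare all round: lowered on it, the hole end sinks 30 mm below the pin's top, the dish end only 3 mm.
- stub_top (a point): Middle of the top of the rod stub, 55 mm above the bench.
- cork_ring: Cork flask ring lying flat, 110 mm across, 26 mm high, a bystander. Origin at the centre of its underside.
- beaker: Glass beaker, 68 mm across, 85 mm high, a bystander. Origin at the centre of its underside.
- bottle: Amber glass bottle, 60 mm across, 120 mm high, a bystander. Origin at the centre of its underside.
- driver: Screwdriver lying between the socket and the stub, a bystander. Origin near the middle of its length.
- stopper: Brown rubber stopper, 34 mm across, 28 mm high, a bystander. Origin at the centre of its underside.
- jar: Squat glass jar with white lid, 60 mm across, 60 mm high, a bystander. Origin at the centre of its underside.
- boss: Small aluminium clamp boss, a 50 x 22 x 22 mm bar with a thumbscrew, a bystander. Origin at the centre of its underside.
There are look-alikes about, which are no part of the job. What is shaped like the socket but brown is not meant.

How it is judged (in metres and radians):
On the way:
1. the socket, standing upright either way round, is set with its end on the rod stub (contact force between socket and stub above 0.8 N and angle between the x axis of socket and the z axis of stub, either way round below 0.3 rad and horizontal distance between socket and stub_top below 0.014 m and height (world z) of socket above 0.05 m), for 0.1 s.
At the end, for the whole second after the job is handed in: The socket is held still between the fingers, its deep hole facing up within 15 degrees, its centre more than 240 mm above the bench, higher than it could be resting on anything there (angle between socket's own x axis and vertical below 0.26 rad and height (world z) of socket above 0.24 m and contact force between the fingers and socket above 2 N and linear speed of socket below 0.03 m/s and angular speed of socket below 0.3 rad/s); the arm keeps its last pose, push and grip.
It fails at once if a bystander is shifted by more than 40 mm (distance of any of cork_ring, beaker, bottle, driver, stopper, jar, boss from where it was at the start of the episode above 0.04 m).
It also fails if it takes over 72 s, if anything falls off the work surface, if the arm or the gripper's body presses on something with over 40 N, if the wrist force passes 120 N, or if a joint passes its speed limit or range.

### The arm

A 6-joint arm with a two-finger parallel gripper is mounted at the origin on the work surface. World frame = base frame: x ahead of the robot, y to its left, z up, the work surface at z = 0. Lengths are in mm, angles in rad, forces in N, time in s.
With the tool pointing down it reaches from about 275 to 750 mm from the base axis. Payload 10.2 kg.
Tool frame: the origin (TCP) lies between the finger pads; the fingertips stand 11 mm ahead of it and the grasp point (between the pads) lies 8 mm behind it; z points along the fingers, y is the line along which they close (so a half turn about z gives the same grasp; the last joint's range is limited). The gripper opens to 85 mm and grips with 20 to 120 N. Pads are 22 mm wide; open, the fingers measure 114 mm over their backs; the gripper's body (76 mm by 85 mm) begins 54 mm behind the grasp point. The pads swing forward as they close: fully open they stand 13 mm farther back than shut.
Start: joints at [0.969, 0.313, 1.498, -0, 1.331, -0.223], TCP at [194.161, 487.783, 242.294] pointing down, gripper open.
Joint ranges: [-2.94, 2.94], [-0.97, 2.17], [0.19, 2.56], [-1.23, 4.37], [0.02, 3.11], [-2.88, 2.88]. Speed limits (rad/s): [2.39, 2.39, 3.01, 3.14, 3.14, 3.14].

### API

Orientations are given as a unit quaternion [w, x, y, z].
In Python, from rig import sense, eyes, finish_job gives the robot as it stands.
- The arm moves only by the shell command python3 -m jog 'ROWS' [FORCE]. ROWS is JSON, a list of rows, each a list of 7 numbers: the shift along the tool's x, y, z in m, then the turn, a rotation vector about the tool's x, y, z in rad, then the finger opening in m, from 0 to 0.0854. In form: [[dx, dy, dz, rx, ry, rz, gripper], ...]. A call has 1 to 5 rows; each row shifts and turns the commanded pose from where the row before left it, along the tool's axes as they then stand; what a row does not reach is not made up. A row lasts 1/10 s, in which the tool goes at most 50 mm and 8.59 degrees, less where a joint would pass 70% of its speed; a pose out of reach is approached as far as the arm can. A call is refused whole if a number of a shift passes 0.05 or a number of a turn 0.15, either way. A call with a gripper value outside its range is refused whole. The fingers move at their own pace and stop on an object; FORCE is the grip in N (left out, the last holds). Time passes only in rows, so rows that do not move let the fingers close. It gives the time, the measured TCP pose, the force, the opening and the grip force at its end, in the units of the state.
- sense(): the state, without advancing time (a new reading comes with each control period).
- eyes.capture(name): name is "scene" or "top"; returns the picture (400x640x3 uint8, red, green, blue); there is no depth.
- eyes.calibration(name): a dict with "fx", "fy", "cx", "cy" (pixels), "dist" ([k1, k2, p1, p2, k3] as OpenCV has them; the pictures are not rectified), "cam_to_world" (4x4, takes a point from camera to world coordinates). Camera axes: x right, y down, z forward; pixel columns grow to the right and rows downward; lengths in mm; the calibration is good to about 2 mm. A picture is of the moment at which its call begins. calibration takes no time and is no camera call.
- finish_job(): hands the job in; it is judged then, once.
The state is a dict: "time_s": time; "joints": joint angles; "dq": joint speeds; "tau": joint torques, N m; "eef_pos": TCP position; "ee_rot": TCP orientation; "force": force on the tool from outside, world axes, zero at the start; "wrist_torque": the same for the moment, N m; "grip_width": opening from 0.0 (shut) to 1.0 (fully open); "grip_force": force on a finger pad.
Only numpy, scipy, OpenCV 4.12 (cv2) and the standard library are available. Lean on these libraries where they do the work, as an engineer would, in place of code of your own. Each camera call takes 0.05 s, during which the arm holds its last target. There are 200 camera calls.

## Working session

There is one attempt and no reset: what is moved stays moved. The work goes in short steps, Python scripts to look and compute and a shell command to move; the robot and the scene stay as the last step left them, time stands still between calls to the robot, and variables do not carry over. Pictures are saved under pics/ and viewed, at most 10 in all, crops included, and the job is handed in when it is done.

```bash
mkdir -p pics
python3 - <<'E'
from rig import sense, eyes
import cv2
for n in("scene","top"):
    im=eyes.capture(n); cv2.imwrite(f"pics/{n}0.png",im[:,:,::-1])
    c=eyes.calibration(n); print(n,c)
print(sense())
E
```

```text
scene {'fx': 457.5031235717993, 'fy': 457.5031235717993, 'cx': 319.2011135452434, 'cy': 199.87322787720845, 'dist': array([-0.00909444,  0.        ,  0.        ,  0.        ,  0.        ]), 'cam_to_world': array([[ 8.79460798e-01,  2.60037684e-01, -3.98659138e-01,
         9.28002315e+02],
       [ 4.75966867e-01, -4.84098320e-01,  7.34237263e-01,
        -7.78555291e+02],
       [-2.06086155e-03, -8.35481430e-01, -5.49514816e-01,
         6.47031597e+02],
       [ 0.00000000e+00,  0.00000000e+00,  0.00000000e+00,
         1.00000000e+00]])}
top {'fx': 397.30639588585285, 'fy': 397.30639588585285, 'cx': 314.7461021634202, 'cy': 201.63984913687852, 'dist': array([-0.06578006,  0.        ,  0.        ,  0.        ,  0.        ]), 'cam_to_world': array([[-5.79496497e-03, -9.94737276e-01,  1.02294524e-01,
         3.91383666e+02],
       [-9.99918927e-01,  6.92407989e-03,  1.06862535e-02,
        -2.39214134e+01],
       [-1.13383101e-02, -1.02224304e-01, -9.94696755e-01,
         1.28622754e+03],
       [ 0.00000000e+00,  0.00000000e+00,  0.00000000e+00,
         1.00000000e+00]])}
{'time_s': 0.1, 'joints': array([ 9.68608679e-01,  3.13360769e-01,  1.49833539e+00,  3.06691855e-06,
        1.33099507e+00, -2.23409346e-01]), 'dq': array([-0.00063826, -0.00056633, -0.00144627, -0.00017002,  0.00114253,
       -0.00043936]), 'tau': array([ 4.19266114e-03, -4.12898576e+01, -2.60140193e+01, -4.05018909e-05,
        3.00858461e-03,  7.38960330e-05]), 'eef_pos': array([194.03187581, 487.60475423, 241.81900673]), 'ee_rot': array([-2.21723599e-04,  1.88259334e-01,  9.82119199e-01, -5.02549161e-04]), 'force': array([0.57757296, 0.19343685, 0.53566816]), 'wrist_torque': array([ 0.01320138, -0.02322793,  0.00400777]), 'grip_force': 0.0, 'grip_width': 0.9995459788233906}
```

View pics/scene0.png

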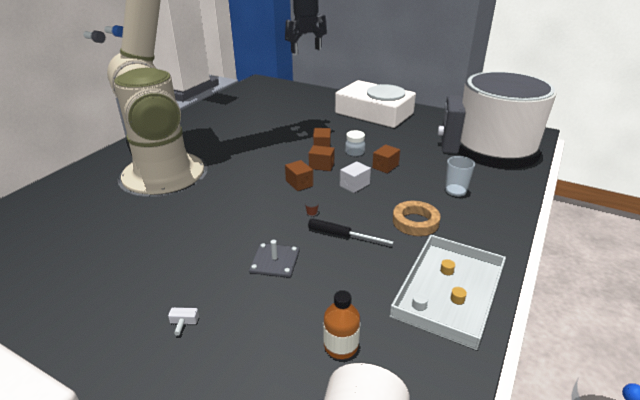

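View pics/top0.png

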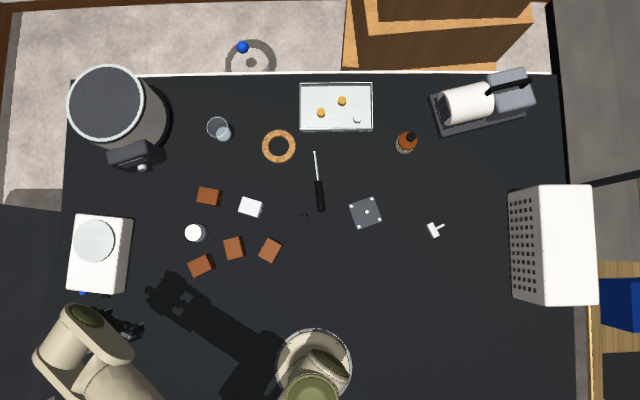

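The scene picture shows the aluminium socket at about (355,177) and the stub at (274,250). In the top picture they are at (250,207) and (366,212). The driver lies between them, with the brown look-alikes and the jar next to the socket.

```bash
cat > h.py <<'E'
import numpy as np, cv2
from rig import sense, eyes
from scipy.spatial.transform import Rotation as R
def ray(n,px):
    c=eyes.calibration(n);K=np.array([[c['fx'],0,c['cx']],[0,c['fy'],c['cy']],[0,0,1]])
    u=cv2.undistortPoints(np.array(px,float).reshape(-1,1,2),K,c['dist']).reshape(-1,2)
    T=c['cam_to_world'];return T[:3,3],np.c_[u,np.ones(len(u))]@T[:3,:3].T
def plane(n,px,z):
    o,d=ray(n,px);return o+d*((z-o[2])/d[:,2])[:,None]
def rot():
    q=sense()['ee_rot'];return R.from_quat([q[1],q[2],q[3],q[0]])
E
python3 - <<'E'
from h import *
for n,(x,y),w in(("top",(250,207),22),("scene",(355,177),26)):
    im=cv2.imread(f"pics/{n}0.png");c=im[y-w:y+w,x-w:x+w].copy()
    hsv=cv2.cvtColor(c,cv2.COLOR_BGR2HSV)
    m=((hsv[...,2]>110)&(hsv[...,1]<60)).astype(np.uint8)
    k,l,st,ce=cv2.connectedComponentsWithStats(m);i=l[w,w];print(n,i,st[i])
    cn=max(cv2.findContours((l==i).astype(np.uint8),0,2)[0],key=cv2.contourArea)
    r=cv2.minAreaRect(cn);bp=cv2.boxPoints(r)+[x-w,y-w];print(r)
    if n=="top":
        P=plane(n,bp,50);print(P.round(1),P.mean(0).round(1),np.linalg.norm(np.diff(P,axis=0),axis=1))
    cv2.imwrite(f"pics/c_{n}.png",cv2.resize(c,None,fx=9,fy=9,interpolation=2))
# stub
im=cv2.imread("pics/top0.png");c=im[190:234,344:388]
b=cv2.resize(c,None,fx=9,fy=9,interpolation=2)
a=cv2.imread("pics/c_top.png");s=cv2.resize(cv2.imread("pics/scene0.png")[220:280,244:304],(396,396),interpolation=2)
cv2.imwrite("pics/m.png",np.vstack([np.hstack([a,b])]))
t=np.hstack([cv2.resize(cv2.imread("pics/c_scene.png"),(396,396)),s]);cv2.imwrite("pics/m.png",cv2.resize(np.vstack([np.hstack([a,b]),t]),(600,600)))
print("stub tip top",plane("top",[[367,211.5]],55),"scene",plane("scene",[[274,240.5]],55))
print(rot().as_matrix().round(3))
E
```

```text
top 1 [ 10  11  24  22 358]
((22.09459686279297, 21.567569732666016), (22.277006149291992, 16.615854263305664), 17.10272979736328)
[[490.  233.3  50. ]
 [540.  218.5  50. ]
 [518.8 151.1  50. ]
 [469.  166.   50. ]] [504.5 192.2  50. ] [52.16304711 70.69461929 51.9802174 ]
scene 2 [ 11  10  31  32 734]
((26.0, 25.5), (31.0, 30.0), 90.0)
stub tip top [[ 486.0811751  -172.85145902   55.        ]] scene [[ 488.88561874 -166.87431719   55.        ]]
[[-0.929  0.37  -0.001]
 [ 0.37   0.929 -0.001]
 [ 0.    -0.001 -1.   ]]
```

View pics/m.png

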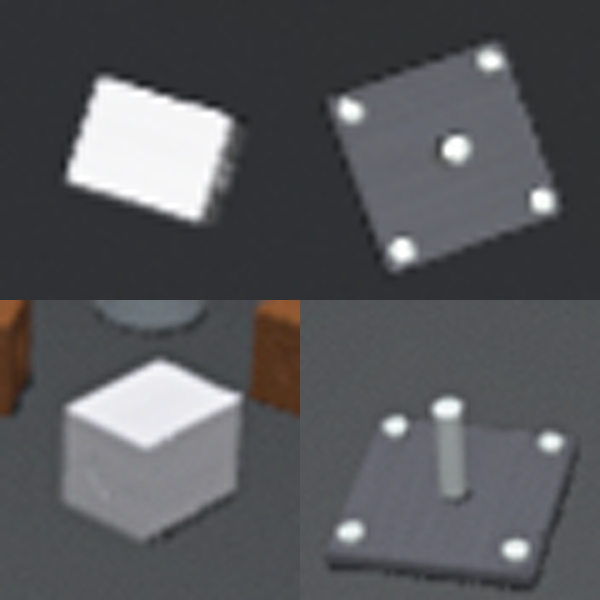

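Run:
```python
from h import *
print("stub",plane("top",[[366.4,211.4]],55).round(1),plane("scene",[[272.9,241.1]],55).round(1))
C=R.from_euler('z',90,degrees=True)
q=sense()['joints'];f=R.from_euler('ZYZYZ',[q[0],q[1]+q[2],q[3],q[4],q[5]])*C
print((f.inv()*rot()).magnitude())
def wr(Rt,p,L=200,fa=1.9):
    w=np.array(p)-L*Rt.as_matrix()[:,2];j1=np.arctan2(w[1],w[0])
    M=R.from_euler('ZY',[j1,fa]).inv()*Rt*C.inv()
    e=M.as_euler('ZYZ',degrees=True);return w.round(),round(np.degrees(j1)),e.round(),((e+[180,0,180])%360).round(),"(j5 neg alt)"
a=72.5
def tool(th,hd,flip=0): # tilt th toward heading hd, closing axis perpendicular
    h=np.array([np.cos(np.radians(hd)),np.sin(np.radians(hd)),0]);t=np.radians(th)
    z=np.sin(t)*h-np.cos(t)*np.array([0,0,1]);y=np.cross([0,0,1],h)
    if flip:y=-y
    return R.from_matrix(np.c_[np.cross(y,z),y,z])
for fl in(0,1):
  print("grasp",fl,a,wr(tool(-30,a,fl),[505,195,25]))
  print("grasp",fl,a-180,wr(tool(-30,a-180,fl),[505,195,25]))
  for hd in(a,a-180,a+30,a-30,a-150,a-210):
    print(fl,hd,"stub",wr(tool(60,hd,fl),[486,-171,80])[::1])
```

```text
stub [[ 486.4 -171.    55. ]] [[ 488.  -169.6   55. ]]Traceback (most recent call last):
  File "<stdin>", line 4, in <module>
  File "scipy/spatial/transform/_rotation.pyx", line 1413, in scipy.spatial.transform._rotation.Rotation.from_euler
ValueError: Expected axis specification to be a non-empty string of upto 3 characters, got ZYZYZ
```

```bash
cat > k.py <<'E'
from h import *
C=R.from_euler('z',90,degrees=True)
q=sense()['joints'];f=R.from_euler('ZYZ',[q[0],q[1]+q[2],q[3]])*R.from_euler('YZ',[q[4],q[5]])*C
print("fk err",(f.inv()*rot()).magnitude())
def wr(Rt,p,L=200,fa=1.9):
    w=np.array(p)-L*Rt.as_matrix()[:,2];j1=np.arctan2(w[1],w[0])
    M=R.from_euler('ZY',[j1,fa]).inv()*Rt*C.inv()
    e=M.as_euler('ZYZ',degrees=True);return w.round(),"j1",round(np.degrees(j1)),"j456",e.round()
def tool(th,hd,flip=0):
    h=np.array([np.cos(np.radians(hd)),np.sin(np.radians(hd)),0]);t=np.radians(th)
    z=np.sin(t)*h-np.cos(t)*np.array([0,0,1]);y=np.cross([0,0,1],h)
    if flip:y=-y
    return R.from_matrix(np.c_[np.cross(y,z),y,z])
E
python3 - <<'E'
from k import *
a=72.5
for fl in(0,1):
  for hd in(a,a-180): print("grasp",fl,hd,*wr(tool(-30,hd,fl),[505,195,25]))
  for hd in(a,a-180,a+30,a-30,a-150,a-210): print(fl,hd,"stub",*wr(tool(60,hd,fl),[487,-170,80]))
E
```

```text
fk err 3.4441828857781542e-16
grasp 0 72.5 [535. 290. 198.] j1 28 j456 [ -20.   93. -131.]
grasp 0 -107.5 [475. 100. 198.] j1 12 j456 [30. 59. 16.]
0 72.5 stub [ 435. -335.  180.] j1 -38 j456 [ 55.  97. 154.]
0 -107.5 stub [539.  -5. 180.] j1 -1 j456 [-56.  94.  25.]
0 102.5 stub [ 524. -339.  180.] j1 -33 j456 [ 42. 115. 137.]
0 42.5 stub [ 359. -287.  180.] j1 -39 j456 [ 63.  73. 168.]
0 -77.5 stub [450.  -1. 180.] j1 0 j456 [-64.  70.  11.]
0 -137.5 stub [615. -53. 180.] j1 -5 j456 [-44. 113.  41.]
grasp 1 72.5 [535. 290. 198.] j1 28 j456 [-20.  93.  49.]
grasp 1 -107.5 [475. 100. 198.] j1 12 j456 [  30.   59. -164.]
1 72.5 stub [ 435. -335.  180.] j1 -38 j456 [ 55.  97. -26.]
1 -107.5 stub [539.  -5. 180.] j1 -1 j456 [ -56.   94. -155.]
1 102.5 stub [ 524. -339.  180.] j1 -33 j456 [ 42. 115. -43.]
1 42.5 stub [ 359. -287.  180.] j1 -39 j456 [ 63.  73. -12.]
1 -77.5 stub [450.  -1. 180.] j1 0 j456 [ -64.   70. -169.]
1 -137.5 stub [615. -53. 180.] j1 -5 j456 [ -44.  113. -139.]
```

```bash
cat >> k.py <<'E'
def plan(p,Rt,n=None,fr=None):
    p0=np.array(sense()['eef_pos']);R0=rot()
    rel=(R0.inv()*Rt).as_rotvec();pr=R0.inv().apply(np.array(p)-p0)
    if n is None:n=int(np.ceil(max(np.linalg.norm(rel)/.145,np.linalg.norm(pr)/48,1)))
    S=sum(R.from_rotvec(rel*k/n).as_matrix() for k in range(n));d=np.linalg.solve(S,pr)/1000
    print(n,"x",np.r_[d,rel/n].round(4).tolist(),"wrist",*wr(Rt,p))
def st():
    s=sense();print(s['time_s'],s['eef_pos'].round(1),np.degrees(s['joints']).round(),s['force'].round(2),s['wrist_torque'].round(2),s['grip_width'],s['grip_force'])
E
python3 - <<'E'
from k import *
Rt=tool(-25,72.5,1);z=Rt.as_matrix()[:,2];c=np.array([505,195,25])
plan(c+7*z-110*z,Rt)
E
```

```text
fk err 3.4441828857781542e-16
11 x [-0.0352, 0.0172, 0.0176, 0.0296, -0.0319, 0.1338] wrist [544. 317. 300.] j1 30 j456 [-17.  90.  50.]
```

```bash
r="[-0.0352,0.0172,0.0176,0.0296,-0.0319,0.1338,0.0854]"
python3 -m jog '[[-0.0352,0.0172,0.0176,0.0296,-0.0319,0.1338,0.0854],[-0.0352,0.0172,0.0176,0.0296,-0.0319,0.1338,0.0854],[-0.0352,0.0172,0.0176,0.0296,-0.0319,0.1338,0.0854],[-0.0352,0.0172,0.0176,0.0296,-0.0319,0.1338,0.0854],[-0.0352,0.0172,0.0176,0.0296,-0.0319,0.1338,0.0854]]'
python3 -m jog '[[-0.0352,0.0172,0.0176,0.0296,-0.0319,0.1338,0.0854],[-0.0352,0.0172,0.0176,0.0296,-0.0319,0.1338,0.0854],[-0.0352,0.0172,0.0176,0.0296,-0.0319,0.1338,0.0854],[-0.0352,0.0172,0.0176,0.0296,-0.0319,0.1338,0.0854],[-0.0352,0.0172,0.0176,0.0296,-0.0319,0.1338,0.0854]]'
python3 -m jog '[[-0.0352,0.0172,0.0176,0.0296,-0.0319,0.1338,0.0854],[0,0,0,0,0,0,0.0854],[0,0,0,0,0,0,0.0854]]'
python3 - <<'E'
from k import *
st()
Rt=tool(-25,72.5,1);z=Rt.as_matrix()[:,2];c=np.array([505,195,25])
plan(c+7*z-60*z,Rt); plan(c+7*z,Rt)
cv2.imwrite("pics/s1.png",cv2.resize(eyes.capture("scene")[60:240,250:450,::-1],(800,720))[:600])
E
```

```text
time_s: 0.6
eef_pos: [385.9, 443.7, 162.6]
ee_rot: [0.063, 0.501, 0.859, -0.087]
force: [0.9, 0.1, 0.3]
grip_width: 1.001
grip_force: 0.0
time_s: 1.1
eef_pos: [508.8, 277.3, 121.1]
ee_rot: [0.119, 0.749, 0.631, -0.162]
force: [-0.1, -0.4, -0.3]
grip_width: 0.999
grip_force: 0.0
time_s: 1.4
eef_pos: [518.4, 236.8, 118.9]
ee_rot: [0.127, 0.787, 0.577, -0.175]
force: [-0.2, -0.2, -0.0]
grip_width: 0.997
grip_force: 0.0
fk err 4.0910061374587403e-16
1.4 [518.4 236.8 118.9] [ 21.  40.  73. -19.  83.  44.] [-0.19 -0.21 -0.04] [ 0.2  -0.07 -0.04] 0.9966492139113744 0.0
2 x [-0.0001, -0.0001, 0.0253, -0.0004, -0.0003, -0.0] wrist [537. 297. 254.] j1 29 j456 [-17.  90.  49.]
3 x [-0.0001, -0.0, 0.0369, -0.0003, -0.0002, -0.0] wrist [530. 273. 200.] j1 27 j456 [-17.  89.  48.]
```

View pics/s1.png

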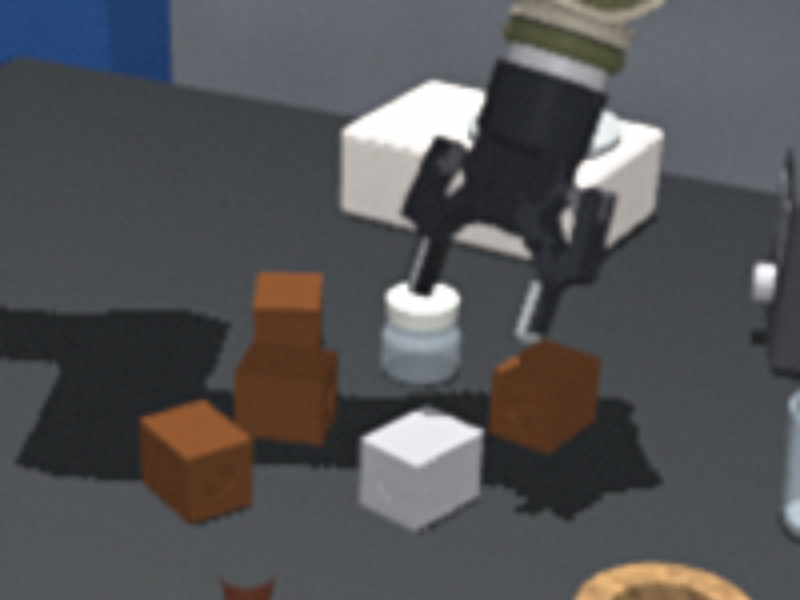

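The gripper hangs above and behind the socket, which is at (420,470) in the crop. The way in is clear of the jar and the brown block.

```bash
python3 -m jog '[[0,0,0.037,0,0,0,0.0854],[0,0,0.037,0,0,0,0.0854],[0,0,0.018,0,0,0,0.0854],[0,0,0.018,0,0,0,0.0854],[0,0,0,0,0,0,0.0854]]'
python3 - <<'E'
from k import *
st()
cv2.imwrite("pics/s2.png",cv2.resize(eyes.capture("scene")[80:240,270:450,::-1],(675,600)))
E
```

```text
time_s: 1.95
eef_pos: [502.9, 193.3, 18.0]
ee_rot: [0.127, 0.786, 0.578, -0.176]
force: [-0.2, -0.3, -0.7]
grip_width: 1.0
grip_force: 0.0
fk err 3.273069708340168e-16
1.95 [502.9 193.3  18. ] [ 18.  45.  83. -22.  69.  46.] [-0.25 -0.28 -0.71] [ 0.12 -0.05  0.02] 1.000031767204864 0.0
```

View pics/s2.png

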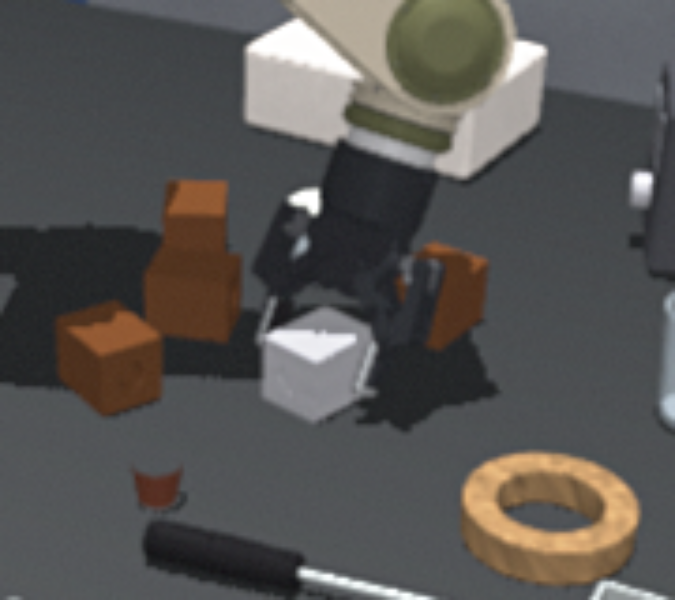

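The fingers straddle the socket, one on each side, at about (265,320) and (370,365). I'll close with a moderate force.

```bash
python3 -m jog '[[0,0,0,0,0,0,0.03],[0,0,0,0,0,0,0.03],[0,0,0,0,0,0,0.03],[0,0,0,0,0,0,0.03],[0,0,0,0,0,0,0.03]]' 80
python3 -m jog '[[0,0,0,0,0,0,0.03],[0,0,0,0,0,0,0.03],[0,0,0,0,0,0,0.03],[0,0,0,0,0,0,0.03],[0,0,0,0,0,0,0.03]]'
```

```text
time_s: 2.5
eef_pos: [505.1, 193.7, 20.6]
ee_rot: [0.128, 0.788, 0.577, -0.173]
force: [0.8, 3.7, 4.4]
grip_width: 0.575
grip_force: 83.8
time_s: 3.0
eef_pos: [505.1, 193.7, 20.6]
ee_rot: [0.128, 0.788, 0.577, -0.173]
force: [0.3, 4.4, 4.8]
grip_width: 0.578
grip_force: 83.8
```

Run:
```python
from k import *
Rn=rot();p=np.array(sense()['eef_pos']);off=Rn.inv().apply(np.array([505.3,195.2,25.2])-p);print("off",off)
np.save("off.npy",off)
print(((tool(-25,72.5,1)).inv()*Rn).as_rotvec())
plan(p+[0,0,170],Rn)
```

```text
fk err 4.1961666454706374e-16
off [-0.54877597 -0.23172638 -4.79767525]
[-0.00211042  0.0022743   0.00042695]
4 x [-0.0179, 0.0001, -0.0386, 0.0, 0.0, 0.0] wrist [530. 274. 372.] j1 27 j456 [-17.  89.  48.]
```

```bash
python3 -m jog '[[-0.009,0,-0.0193,0,0,0,0.03],[-0.0179,0,-0.0386,0,0,0,0.03],[-0.0179,0,-0.0386,0,0,0,0.03],[-0.0179,0,-0.0386,0,0,0,0.03],[-0.009,0,-0.0193,0,0,0,0.03]]'
python3 - <<'E'
from k import *
st();off=np.load("off.npy")
Rt=tool(65,72.5,1)
plan(np.array([487,-170.3,170])-Rt.apply(off),Rt,20)
for t in(75,90,105,115):
  print(t,*wr(tool(t,72.5,0),[450,-170,330],fa=1.3), *wr(tool(t,72.5,0),[450,-170,330],fa=1.8))
E
```

```text
time_s: 3.5
eef_pos: [505.0, 193.6, 193.4]
ee_rot: [0.129, 0.788, 0.577, -0.172]
force: [0.9, 0.8, -3.1]
grip_width: 0.575
grip_force: 83.8
fk err 1.963841825004101e-16
3.5 [505.  193.6 193.4] [ 18.  32.  76. -20.  87.  39.] [ 0.89  0.79 -3.1 ] [ 0.4  -0.15  0.04] 0.5751801144305767 83.84776298480574
20 x [-0.0188, 0.0046, -0.0046, 0.0002, 0.0784, 0.0001] wrist [ 434. -339.  253.] j1 -38 j456 [ 59.  99. -26.]
75 [ 392. -354.  382.] j1 -42 j456 [  81.  117. -170.] [ 392. -354.  382.] j1 -42 j456 [ 69. 109. 160.]
90 [ 390. -361.  330.] j1 -43 j456 [  97.  114. -163.] [ 390. -361.  330.] j1 -43 j456 [ 84. 115. 166.]
105 [ 392. -354.  278.] j1 -42 j456 [ 112.  109. -158.] [ 392. -354.  278.] j1 -42 j456 [100. 117. 173.]
115 [ 395. -343.  245.] j1 -41 j456 [ 121.  104. -155.] [ 395. -343.  245.] j1 -41 j456 [112. 117. 177.]
```

```bash
python3 -m jog '[[-0.0188,0.0046,-0.0046,0.0002,0.0784,0.0001,0.03],[-0.0188,0.0046,-0.0046,0.0002,0.0784,0.0001,0.03],[-0.0188,0.0046,-0.0046,0.0002,0.0784,0.0001,0.03],[-0.0188,0.0046,-0.0046,0.0002,0.0784,0.0001,0.03],[-0.0188,0.0046,-0.0046,0.0002,0.0784,0.0001,0.03]]'
python3 -m jog '[[-0.0188,0.0046,-0.0046,0.0002,0.0784,0.0001,0.03],[-0.0188,0.0046,-0.0046,0.0002,0.0784,0.0001,0.03],[-0.0188,0.0046,-0.0046,0.0002,0.0784,0.0001,0.03],[-0.0188,0.0046,-0.0046,0.0002,0.0784,0.0001,0.03],[-0.0188,0.0046,-0.0046,0.0002,0.0784,0.0001,0.03]]'
python3 -m jog '[[-0.0188,0.0046,-0.0046,0.0002,0.0784,0.0001,0.03],[-0.0188,0.0046,-0.0046,0.0002,0.0784,0.0001,0.03],[-0.0188,0.0046,-0.0046,0.0002,0.0784,0.0001,0.03],[-0.0188,0.0046,-0.0046,0.0002,0.0784,0.0001,0.03],[-0.0188,0.0046,-0.0046,0.0002,0.0784,0.0001,0.03]]'
python3 - <<'E'
from k import *
st();off=np.load("off.npy")
Rt=tool(65,72.5,1)
plan(np.array([487,-170.3,170])-Rt.apply(off),Rt)
E
```

```text
time_s: 4.0
eef_pos: [500.9, 106.2, 238.0]
ee_rot: [0.012, 0.806, 0.591, -0.016]
force: [0.8, -0.2, -3.0]
grip_width: 0.577
grip_force: 83.7
time_s: 4.5
eef_pos: [494.1, 8.0, 250.0]
ee_rot: [-0.103, 0.794, 0.582, 0.141]
force: [-0.5, 0.3, -3.5]
grip_width: 0.58
grip_force: 83.7
time_s: 5.0
eef_pos: [488.0, -87.7, 224.3]
ee_rot: [-0.215, 0.752, 0.55, 0.292]
force: [0.0, 0.4, -3.8]
grip_width: 0.576
grip_force: 83.8
fk err 5.907440274120147e-16
5.0 [488.  -87.7 224.3] [-43.  20.  96.  38.  86. -35.] [ 0.03  0.45 -3.81] [-0.7   0.18  0.01] 0.5758402198602635 83.80907846381888
3 x [-0.0304, 0.0081, -0.0071, -0.0, 0.1307, -0.0006] wrist [ 434. -339.  253.] j1 -38 j456 [ 59.  99. -26.]
```

```bash
python3 -m jog '[[-0.0188,0.0046,-0.0046,0.0002,0.0784,0.0001,0.03],[-0.0188,0.0046,-0.0046,0.0002,0.0784,0.0001,0.03],[-0.0188,0.0046,-0.0046,0.0002,0.0784,0.0001,0.03],[-0.0188,0.0046,-0.0046,0.0002,0.0784,0.0001,0.03],[-0.0188,0.0046,-0.0046,0.0002,0.0784,0.0001,0.03]]'
python3 -m jog '[[0,0,0,0,0,0,0.03],[0,0,0,0,0,0,0.03]]'
python3 - <<'E'
from k import *
st();off=np.load("off.npy")
Rt=tool(65,72.5,1)
plan(np.array([487,-170.3,110])-Rt.apply(off),Rt)
s=cv2.resize(eyes.capture("scene")[150:300,190:370,::-1],(396,330),interpolation=2)
t=cv2.resize(eyes.capture("top")[170:245,320:410,::-1],(396,330),interpolation=2)
cv2.imwrite("pics/s3.png",np.hstack([s,t]))
E
```

```text
time_s: 5.5
eef_pos: [487.0, -167.2, 165.0]
ee_rot: [-0.318, 0.681, 0.498, 0.433]
force: [0.5, 0.4, -2.9]
grip_width: 0.573
grip_force: 83.9
time_s: 5.7
eef_pos: [487.0, -166.2, 165.4]
ee_rot: [-0.318, 0.682, 0.498, 0.431]
force: [0.6, 1.6, -2.9]
grip_width: 0.577
grip_force: 84.1
fk err 5.057306561942086e-16
5.7 [ 487.  -166.2  165.4] [-54.  38.  91.  48.  99. -50.] [ 0.64  1.56 -2.92] [-0.86  0.29 -0.02] 0.5768136605779135 84.05443410621956
2 x [-0.0256, 0.0008, 0.0124, -0.0007, 0.0017, -0.0021] wrist [ 434. -339.  193.] j1 -38 j456 [ 59.  99. -26.]
```

View pics/s3.png

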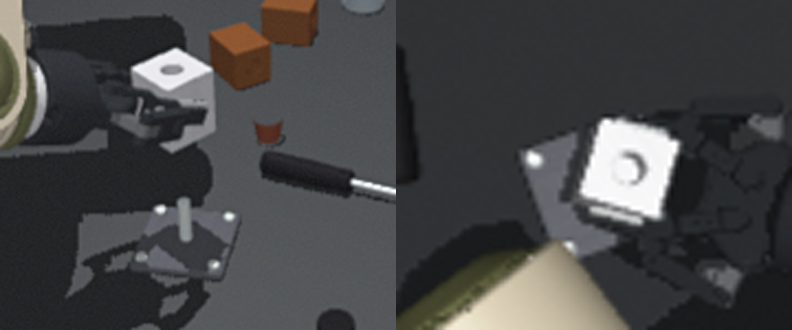

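The socket hangs upright above the stub with a round opening on its top face. It is at about (629,168) in the top crop and (173,70) in the scene crop. I'll measure that opening's position.

Run:
```python
from k import *
off=np.load("off.npy");c=np.array(sense()['eef_pos'])+rot().apply(off);print("pred centre",c)
a=plane("top",[[372.6,207.8]],c[2]+32);b=plane("scene",[[268.3,181.4]],c[2]+32);print(a,b)
M=rot().as_matrix();print(M[:,0]*np.sin(np.radians(0))); 
ax=rot().apply(tool(-25,72.5,1).inv().apply([np.cos(np.radians(72.5)),np.sin(np.radians(72.5)),0]));print("axis",ax)
# measured face rect in top
im=eyes.capture("top")[170:245,320:410];m=(im.min(2)>200).astype(np.uint8)
cn=max(cv2.findContours(m,0,2)[0],key=cv2.contourArea);r=cv2.minAreaRect(cn);print(r)
print(plane("top",[[r[0][0]+320,r[0][1]+170]],c[2]+32))
```

```text
fk err 4.611102534756203e-16
pred centre [ 485.67411275 -170.01047988  168.00415897]
[[ 484.99680781 -170.88209573  200.00415897]] [[ 488.36728818 -170.87334751  200.00415897]]
[0. 0. 0.]
axis [0.00352471 0.00342372 0.99998793]
((52.51886749267578, 37.433963775634766), (18.268951416015625, 18.406312942504883), 15.945395469665527)
[[ 486.00629414 -170.67977896  200.00415897]]
```

Run:
```python
from k import *
print("down/mm",rot().inv().apply([0,0,-1]),"x+",rot().inv().apply([1,0,0]),"y+",rot().inv().apply([0,1,0]))
```

```text
fk err 2.2887833992611187e-16
down/mm [-0.90443229  0.00198306  0.42661259] x+ [0.12969028 0.95394079 0.27051323] y+ [ 0.40642671 -0.2999884   0.86303203]
```

```bash
python3 -m jog '[[-0.0181,0,0.0085,0,0,0,0.03],[-0.0181,0,0.0085,0,0,0,0.03],[-0.0181,0,0.0085,0,0,0,0.03],[-0.009,0,0.0043,0,0,0,0.03],[0,0,0,0,0,0,0.03]]'
python3 -m jog '[[-0.0027,0,0.0013,0,0,0,0.03],[-0.0027,0,0.0013,0,0,0,0.03],[0,0,0,0,0,0,0.03]]'
python3 -m jog '[[-0.0027,0,0.0013,0,0,0,0.03],[0,0,0,0,0,0,0.03]]'
python3 -m jog '[[-0.0018,0,0.0009,0,0,0,0.03],[0,0,0,0,0,0,0.03]]'
python3 - <<'E'
from k import *
st();off=np.load("off.npy");print(np.array(sense()['eef_pos'])+rot().apply(off))
E
```

```text
time_s: 6.35
eef_pos: [486.8, -165.6, 95.5]
ee_rot: [-0.319, 0.681, 0.498, 0.431]
force: [0.1, -0.2, -3.9]
grip_width: 0.573
grip_force: 84.1
time_s: 6.65
eef_pos: [486.9, -166.1, 89.8]
ee_rot: [-0.318, 0.681, 0.498, 0.432]
force: [0.0, 0.4, -3.4]
grip_width: 0.578
grip_force: 84.1
time_s: 6.85
eef_pos: [486.8, -166.0, 86.5]
ee_rot: [-0.318, 0.681, 0.498, 0.432]
force: [-0.3, -0.1, -3.8]
grip_width: 0.579
grip_force: 84.1
time_s: 7.05
eef_pos: [486.8, -165.9, 84.4]
ee_rot: [-0.318, 0.681, 0.498, 0.432]
force: [0.0, -0.0, -4.1]
grip_width: 0.576
grip_force: 84.1
fk err 2.9893669801409083e-16
7.05 [ 486.8 -165.9   84.4] [-54.  46.  92.  47.  93. -57.] [ 0.01 -0.04 -4.07] [-0.89  0.3  -0.  ] 0.5761699780309373 84.05398841161514
[ 485.20812926 -170.19349621   85.96906927]
```

```bash
for i in 1; do :; done
python3 -m jog '[[-0.0018,0,0.0009,0,0,0,0.03],[0,0,0,0,0,0,0.03]]'
python3 -m jog '[[-0.0018,0,0.0009,0,0,0,0.03],[0,0,0,0,0,0,0.03]]'
```

```text
time_s: 7.25
eef_pos: [486.8, -165.8, 82.4]
ee_rot: [-0.318, 0.681, 0.498, 0.432]
force: [0.1, -0.2, -4.5]
grip_width: 0.576
grip_force: 84.1
time_s: 7.45
eef_pos: [486.9, -166.0, 81.5]
ee_rot: [-0.319, 0.681, 0.498, 0.432]
force: [-2.2, -0.5, 4.4]
grip_width: 0.573
grip_force: 84.8
```

Contact, with the socket's centre at about 83 to 84 mm. That fits the dish, but rim contact would be only 3 mm higher. I'll slide sideways to see whether the dish wall catches.

```bash
python3 -m jog '[[0,0,0,0,0,0,0.03],[0,0,0,0,0,0,0.03],[0,0,0,0,0,0,0.03]]'
python3 -m jog '[[0.0003,0.0019,0.0005,0,0,0,0.03],[0,0,0,0,0,0,0.03]]'
python3 -m jog '[[0.0003,0.0019,0.0005,0,0,0,0.03],[0,0,0,0,0,0,0.03]]'
python3 -m jog '[[0.0003,0.0019,0.0005,0,0,0,0.03],[0,0,0,0,0,0,0.03]]'
```

```text
time_s: 7.75
eef_pos: [486.9, -165.9, 81.4]
ee_rot: [-0.318, 0.681, 0.498, 0.432]
force: [-2.8, -1.3, 4.8]
grip_width: 0.576
grip_force: 84.8
time_s: 7.95
eef_pos: [488.7, -165.8, 81.4]
ee_rot: [-0.319, 0.681, 0.498, 0.432]
force: [-2.4, -0.6, 5.2]
grip_width: 0.575
grip_force: 84.8
time_s: 8.15
eef_pos: [490.7, -165.7, 81.4]
ee_rot: [-0.319, 0.681, 0.498, 0.432]
force: [-2.5, -0.1, 5.4]
grip_width: 0.576
grip_force: 84.7
time_s: 8.35
eef_pos: [492.7, -165.6, 81.4]
ee_rot: [-0.319, 0.681, 0.498, 0.432]
force: [-3.2, 0.8, 5.9]
grip_width: 0.578
grip_force: 84.7
```

```bash
python3 -m jog '[[0.0003,0.0019,0.0005,0,0,0,0.03],[0,0,0,0,0,0,0.03]]'
python3 -m jog '[[0.0003,0.0019,0.0005,0,0,0,0.03],[0,0,0,0,0,0,0.03]]'
```

```text
time_s: 8.55
eef_pos: [493.7, -165.6, 81.4]
ee_rot: [-0.32, 0.681, 0.498, 0.431]
force: [-10.8, -0.7, 7.6]
grip_width: 0.575
grip_force: 85.2
time_s: 8.75
eef_pos: [494.1, -165.5, 81.4]
ee_rot: [-0.322, 0.68, 0.498, 0.43]
force: [-23.8, -4.4, 11.5]
grip_width: 0.574
grip_force: 86.0
```

The wall caught at constant height, after about 6.5 mm of free sliding. So the pin is in the shallow dish and the deep hole already faces up. I'll back off and lift straight up.

```bash
python3 -m jog '[[-0.0009,-0.0067,-0.0019,0,0,0,0.03],[0,0,0,0,0,0,0.03],[0,0,0,0,0,0,0.03]]'
python3 -m jog '[[0.009,0,-0.0043,0,0,0,0.03],[0.0181,0,-0.0085,0,0,0,0.03],[0.0271,0,-0.0128,0,0,0,0.03],[0.0271,0,-0.0128,0,0,0,0.03],[0.0271,0,-0.0128,0,0,0,0.03]]'
python3 -m jog '[[0.0271,0,-0.0128,0,0,0,0.03],[0.0271,0,-0.0128,0,0,0,0.03],[0.0271,0,-0.0128,0,0,0,0.03],[0.009,0,-0.0043,0,0,0,0.03],[0,0,0,0,0,0,0.03]]'
python3 -m jog '[[0,0,0,0,0,0,0.03],[0,0,0,0,0,0,0.03],[0,0,0,0,0,0,0.03],[0,0,0,0,0,0,0.03],[0,0,0,0,0,0,0.03]]'
python3 - <<'E'
from k import *
st();off=np.load("off.npy");print(np.array(sense()['eef_pos'])+rot().apply(off))
print("axis",rot().apply(tool(-25,72.5,1).inv().apply([np.cos(np.radians(72.5)),np.sin(np.radians(72.5)),0])))
s=cv2.resize(eyes.capture("scene")[50:250,190:400,::-1],(396,377),interpolation=2)
t=cv2.resize(eyes.capture("top")[170:245,335:413,::-1],(396,377),interpolation=2)
cv2.imwrite("pics/s4.png",np.hstack([s,t]))
E
```

```text
time_s: 9.05
eef_pos: [489.5, -166.0, 81.4]
ee_rot: [-0.319, 0.681, 0.498, 0.432]
force: [-4.7, -2.7, 6.9]
grip_width: 0.579
grip_force: 84.5
time_s: 9.55
eef_pos: [490.1, -166.2, 201.9]
ee_rot: [-0.318, 0.682, 0.498, 0.431]
force: [0.4, -0.8, -3.0]
grip_width: 0.58
grip_force: 84.2
time_s: 10.05
eef_pos: [490.4, -166.7, 301.0]
ee_rot: [-0.317, 0.681, 0.499, 0.431]
force: [-0.2, 1.2, -4.1]
grip_width: 0.576
grip_force: 84.2
time_s: 10.55
eef_pos: [490.3, -166.8, 300.3]
ee_rot: [-0.319, 0.681, 0.498, 0.432]
force: [0.4, 0.5, -3.6]
grip_width: 0.572
grip_force: 84.2
fk err 3.3766115072321297e-16
10.55 [ 490.3 -166.8  300.3] [-54.  28.  85.  51. 109. -37.] [ 0.42  0.48 -3.64] [-0.94  0.34 -0.04] 0.5722223369182088 84.1540928761242
[ 488.74734199 -171.07621143  301.85674262]
axis [4.56758586e-03 5.78989865e-04 9.99989401e-01]
```

View pics/s4.png

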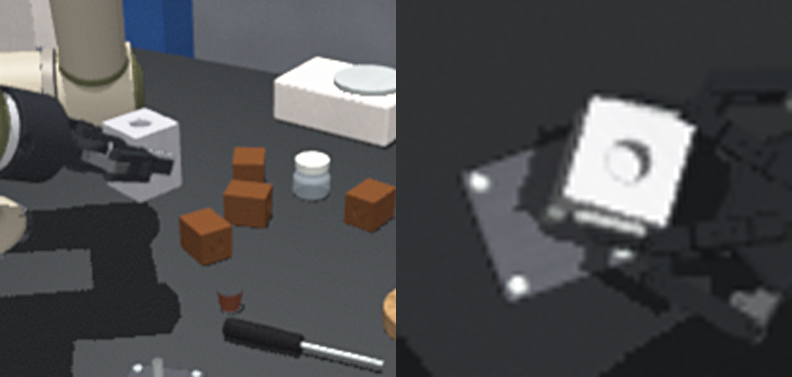

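The socket is held upright about 300 mm up. Its opening faces up, at about (140,122) in the scene crop and (628,160) in the top crop, and the bystanders in view are where they were.

```bash
python3 -c "
from rig import finish_job
print(finish_job())"
```

```text
the job is handed in; nothing more can be done
None
```

I felt the shallow dish on the stub and handed the job in at about 10.7 s, with the socket still gripped upright, its deep hole facing up and its centre about 300 mm above the bench; no verdict came back.

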